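# Slide the twist-locked tape roll off its spindle

### The job

Take the red roll of plaster tape off its upright spindle and stand it upright, flat on the floor of the shallow metal tray, setting it down rather than dropping it. The roll is twist-locked on the spindle and nobody knows at what angle it frees: turn it while feeling, with a light upward pull, for the place where it slides off. Leave the white roll, the steel pot, the amber bottle and the red patch pack where they are.

Things in the scene. Friction and masses are not known exactly. Their poses are not given: they have to be found in the camera images.
- red_roll: Red roll of plaster tape, to be moved, 0.2-0.45 kg. Wound part 110 mm diameter, 60 mm high; 90 mm high with its core. Origin: centre of underside, z up along the axis. It sits on a fixed round steel foot (132 mm diameter, 20 mm high) whose 22 mm spindle runs through the core and ends 95 mm above the roll's underside, so the underside must rise over 95 mm to clear it.
- core_top (a point): Centre of the top of the red roll's cardboard-brown core tube: outer diameter 58 mm, bore 50 mm, standing 30 mm out of the wound part (a place to grip). The bare steel spindle tip shows 5 mm above it.
- lock (a point): Twist lock inside the red roll: web with a slot along the roll's x axis, point at its centre, 19 mm above the underside. Two spindle lugs over it, at an angle that varies and no pose tells, stop the locked roll after a 4 mm rise; pulling harder is no use. It turns freely either way and lifts off within 8 degrees of a release angle: one every 180, none in the first 20 degrees: regrasp if need be.
- white_roll: White roll on a second, identical stand; same size and origin as the red roll. Not to be disturbed.
- tray: Shallow open aluminium tray, fixed to the table, 180 mm along its x, 200 mm along its y, 30 mm high, walls and floor 4 to 5 mm thick. Origin: centre of the underside; z up.
- pot: Steel pot, 84 mm in diameter, with a knob post on top, 122 mm high overall, loose. Origin: centre of the underside. Not to be disturbed.
- bottle: Amber medicine bottle with a yellow label and white cap, 52 mm in diameter, 115 mm high, loose. Origin: centre of the underside. Not to be disturbed.
- patches: Red square pack of plaster patches with a black disc on top, 85 x 85 x 12 mm, lying flat, loose. Origin: centre of the underside. Not to be disturbed.
There are look-alikes about, which are no part of the job. What is meant by the red_roll is not purple, and is the smaller of those in its own colour.

How it is judged:
By the outcome, as a careful person would: the job done as asked, in the order asked, and still so for the second after the job is handed in, with the robot touching nothing.
It also fails if it takes over 72 s, if anything falls off the work surface, if the arm or the gripper's body presses on something with over 40 N, if the wrist force passes 120 N, or if a joint passes its speed limit or range.

### The arm

A 6-joint arm with a two-finger parallel gripper is mounted at the origin on the work surface. World frame = base frame: x ahead of the robot, y to its left, z up, the work surface at z = 0. Lengths are in m, angles in rad, forces in N, time in s.
With the tool pointing down it reaches from about 0.275 to 1 m from the base axis. Payload 8.4 kg.
Tool frame: the origin (TCP) lies midway between the tips of the shut fingers; the grasp point (between the pads) lies 19 mm behind it; z points along the fingers, y is the line along which they close (so a half turn about z gives the same grasp; the last joint's range is limited). The gripper opens to 85 mm and grips with 20 to 120 N. Pads are 22 mm wide; open, the fingers measure 114 mm over their backs; the gripper's body (76 mm by 85 mm) begins 54 mm behind the grasp point. The pads swing forward as they close: fully open they stand 13 mm farther back than shut.
Start: joints at [1.321, 0.353, 1.633, -0, 1.155, -0.002], TCP at [0.153, 0.606, 0.231] pointing down, gripper open.
Joint ranges: [-2.63, 2.63], [-0.92, 2.1], [0.06, 2.66], [-1.3, 4.44], [0, 2.69], [-3.02, 3.02]. Speed limits (rad/s): [2.22, 2.22, 2.79, 3.14, 3.14, 3.14].

### API

Orientations are given as a 3x3 rotation matrix whose columns are the frame's x, y, z axes.
In Python, from rig import observe, capture, get_calibration, finish_job gives the robot as it stands. The module is installed in compiled form; this text tells all that it offers.
- The arm moves only by the tool servo_tool, never from a script. Its arguments are lists of equal length, an entry for each row: "hand": the gripper command: -1 is shut, 1 is fully open, values between are in proportion; "offset": the shift along the tool's x, y, z in cm, a list of three; "roll": the turn about the tool's z in degrees. A call has 1 to 8 rows; each row shifts and turns the commanded pose from where the row before left it, along the tool's axes as they then stand; what a row does not reach is not made up. A row lasts 1/12 s, in which the tool goes at most 41.7 mm and 7.16 degrees, less where a joint would pass 70% of its speed; a pose out of reach is approached as far as the arm can. A call is refused whole if a number of a shift passes 4.17 or a number of a turn 7.16, either way. A call with a gripper value outside its range is refused whole. The fingers move at their own pace and stop on an object; "squeeze" is the grip in N (left out, the last holds). Time passes only in rows, so rows that do not move let the fingers close. It gives the time, the measured TCP pose, the force, the opening and the grip force at its end, in the units of the state.
- observe(): the state, without advancing time (a new reading comes with each control period).
- capture(name): name is "scene" or "top" or "wrist"; returns the picture (480x640x3 uint8, red, green, blue); there is no depth.
- get_calibration(name): a dict with "intrinsics" (3x3 intrinsics, pixels), "T" (4x4, takes a point from camera to world coordinates). Camera axes: x right, y up, looking along -z (the intrinsics and any distortion apply to the point x, -y, -z); pixel columns grow to the right and rows downward; lengths in m; the calibration is good to about 2 mm. A picture is of the moment at which its call begins: read the wrist's pose just before it. get_calibration takes no time and is no camera call; for the wrist camera it gives the pose at the moment of the call.
- finish_job(): hands the job in; it is judged then, once.
The state is a dict: "time_s": time; "joints": joint angles; "joint_velocities": joint speeds; "joint_torque": joint torques, N m; "tool_pos": TCP position; "tcp_rot": TCP orientation; "ft_force": force on the tool from outside, world axes, zero at the start; "moment": the same for the moment, N m; "width": opening from 0.0 (shut) to 1.0 (fully open); "gripper_force": force on a finger pad.
Only numpy, scipy, OpenCV 4.12 (cv2) and the standard library are available. Lean on these libraries where they do the work, as an engineer would, in place of code of your own. Each camera call takes 0.05 s, during which the arm holds its last target. There are 200 camera calls.

## Working session

There is one attempt and no reset: what is moved stays moved. The work goes in short steps, Python scripts to look and compute and a tool call to move; the robot and the scene stay as the last step left them, time stands still between calls to the robot, and variables do not carry over. Pictures are saved under pics/ and viewed, at most 10 in all, crops included, and the job is handed in when it is done.

Besides the shell and the picture viewer there is one more tool, called by a JSON object that holds its "name" and its "arguments". servo_tool: Moves the arm, as the interface text tells. Its arguments: {"type":"object","properties":{"hand":{"type":"array","items":{"type":"number"}},"offset":{"type":"array","items":{"type":"array","items":{"type":"number"}}},"roll":{"type":"array","items":{"type":"number"}},"squeeze":{"type":"number"}},"required":["hand","offset","roll"]}

```bash
mkdir -p pics; python3 - <<'E'
from rig import *
import cv2,numpy as np
for n in("scene","top"):
    cv2.imwrite(f"pics/{n}0.png",capture(n)[:,:,::-1]); c=get_calibration(n); print(n,np.round(c["intrinsics"],1).tolist(),np.round(c["T"],3).tolist(),[k for k in c])
s=observe();print(s["time_s"],s["tool_pos"],np.round(s["tcp_rot"],3).tolist(),s["ft_force"])
E
```

```text
scene [[486.2, 0.0, 311.7], [0.0, 486.2, 243.5], [0.0, 0.0, 1.0]] [[-0.696, -0.464, 0.548, 1.122], [0.718, -0.43, 0.547, 0.654], [-0.018, 0.774, 0.632, 0.751], [0.0, 0.0, 0.0, 1.0]] ['intrinsics', 'T']
top [[519.3, 0.0, 322.4], [0.0, 519.3, 237.5], [0.0, 0.0, 1.0]] [[0.001, 0.998, -0.07, 0.486], [-1.0, -0.001, -0.024, 0.084], [-0.024, 0.07, 0.997, 1.328], [0.0, 0.0, 0.0, 1.0]] ['intrinsics', 'T']
0.1 [0.15318741 0.6054984  0.23065268] [[-0.969, 0.245, -0.0], [0.245, 0.969, -0.001], [0.0, -0.001, -1.0]] [ 0.45133176  0.83091989 -0.18853979]
```

View pics/scene0.png

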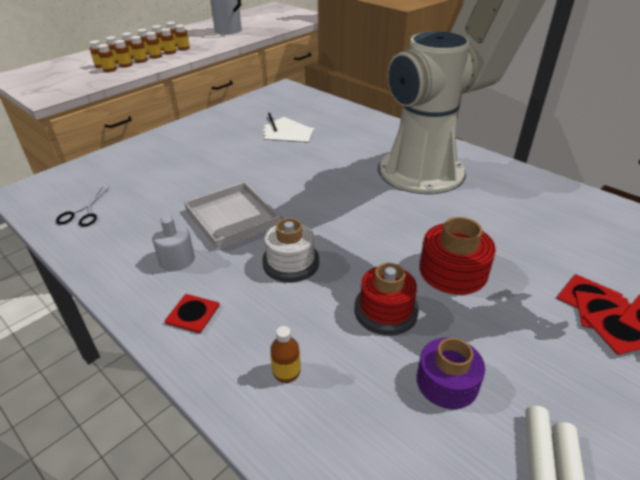

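View pics/top0.png

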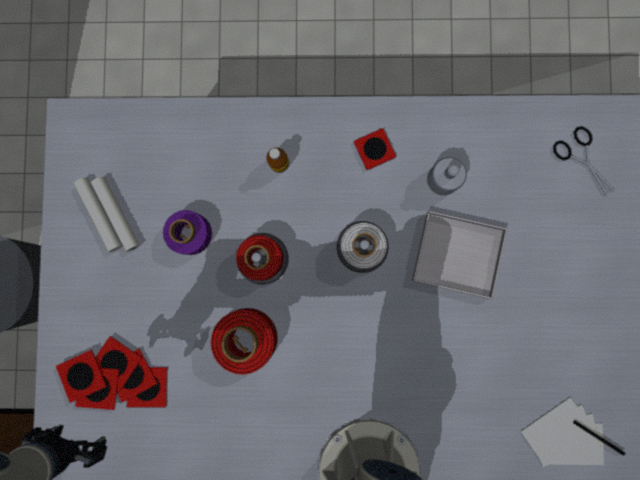

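The scene view shows the small red roll on its stand at (388,290). The top view shows its core at about (257,258), the larger red look-alike at (244,341), the white roll at (362,246), and the tray rim corners at about (428,208), (507,223), (492,297) and (413,283).

```bash
cat > h.py <<'E'
from rig import *
import cv2,numpy as np
def ray(c,u,v,z):
    K,T=np.array(c["intrinsics"]),np.array(c["T"]); d=np.linalg.inv(K)@[u,v,1]; d=T[:3,:3]@[d[0],-d[1],-d[2]]
    o=T[:3,3]; return o+d*(z-o[2])/d[2]
E
python3 - <<'E'
from h import *
t=get_calibration("top");s=get_calibration("scene")
print("core top",ray(t,256.5,258,.11),"scene",ray(s,390,269,.115))
q=[ray(t,*p,.03) for p in((428,208),(507,223),(492,297),(413,283))]
print("tray",np.round(q,3).tolist(),np.mean(q,0))
for n,p in dict(white=(364,244,.115),pot=(454,170,.122),bottle=(275,153,.115),big=(240,344,.1)).items(): print(n,ray(t,*p))
im=cv2.imread("pics/top0.png"); cv2.imwrite("pics/crop.png",cv2.resize(im[190:310,200:520],(800,300),interpolation=cv2.INTER_CUBIC))
E
```

```text
core top [0.52239347 0.26740977 0.11      ] scene [0.5234454  0.26901659 0.115     ]
tray [[0.65, -0.15, 0.03], [0.612, -0.346, 0.03], [0.429, -0.305, 0.03], [0.463, -0.111, 0.03]] [ 0.53853085 -0.22784829  0.03      ]
white [0.55504299 0.01499003 0.115     ]
pot [ 0.72776793 -0.19533851  0.122     ]
bottle [0.77155046 0.22505785 0.115     ]
big [0.32089328 0.30576279 0.1       ]
```

View pics/crop.png

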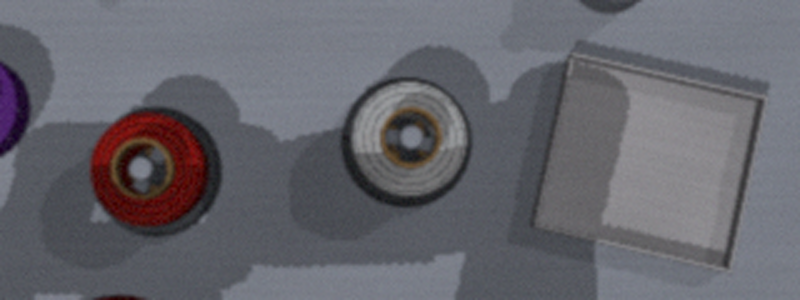

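{"name": "servo_tool", "arguments": {"hand": [1,1,1,1,1,1,1,1], "offset": [[-3.4,-1.82,0],[-3.4,-1.82,0],[-3.4,-1.82,0],[-3.4,-1.82,0],[-3.4,-1.82,0],[-3.4,-1.82,0],[-3.4,-1.82,0],[-3.4,-1.82,0]], "roll": [0,0,0,0,0,0,0,0]}}

```text
time_s: 0.77
tool_pos: [0.3822, 0.3964, 0.2311]
tcp_rot: [[-0.969, 0.245, -0.0], [0.245, 0.969, -0.0], [0.0, -0.0, -1.0]]
ft_force: [-0.1, 1.1, 0.4]
width: 0.999
gripper_force: 0.0
```

{"name": "servo_tool", "arguments": {"hand": [1,1,1,1,1,1,1,1], "offset": [[-3.4,-1.82,0],[-3.4,-1.82,0],[-3.4,-1.82,0],[-3.4,-1.82,0],[0,0,0],[0,0,0],[0,0,0],[0,0,0]], "roll": [0,0,0,0,0,0,0,0]}}

```text
time_s: 1.43
tool_pos: [0.4943, 0.2947, 0.231]
tcp_rot: [[-0.97, 0.245, -0.001], [0.245, 0.97, -0.0], [0.001, -0.0, -1.0]]
ft_force: [0.8, -0.3, -0.8]
width: 0.998
gripper_force: 0.0
```

```bash
python3 - <<'E'
from h import *
s=observe();c=get_calibration("wrist");cv2.imwrite("pics/w1.png",capture("wrist")[:,:,::-1])
for k in("time_s","tool_pos","joints","tcp_rot","ft_force"):print(k,np.round(s[k],3).tolist())
print(c)
K,T=np.array(c["intrinsics"]),np.array(c["T"]);p=np.linalg.inv(T)@[.523,.267,.11,1];p=K@[p[0],-p[1],-p[2]];print(p/p[2])
E
```

```text
time_s 1.433
tool_pos [0.494, 0.295, 0.231]
joints [0.535, 0.277, 1.741, 0.0, 1.124, -0.789]
tcp_rot [[-0.97, 0.245, -0.001], [0.245, 0.97, -0.0], [0.001, -0.0, -1.0]]
ft_force [0.767, -0.344, -0.776]
{'intrinsics': array([[341.29357403,   0.        , 320.63131713],
       [  0.        , 341.29357403, 234.10714432],
       [  0.        ,   0.        ,   1.        ]]), 'T': array([[ 0.24447022, -0.93401323, -0.26048722,  0.42819077],
       [ 0.96965573,  0.23508463,  0.06710422,  0.31330734],
       [-0.00143969, -0.26898791,  0.96314248,  0.3742285 ],
       [ 0.        ,  0.        ,  0.        ,  1.        ]])}
[294.82669948 268.40042088   1.        ]
```

View pics/w1.png

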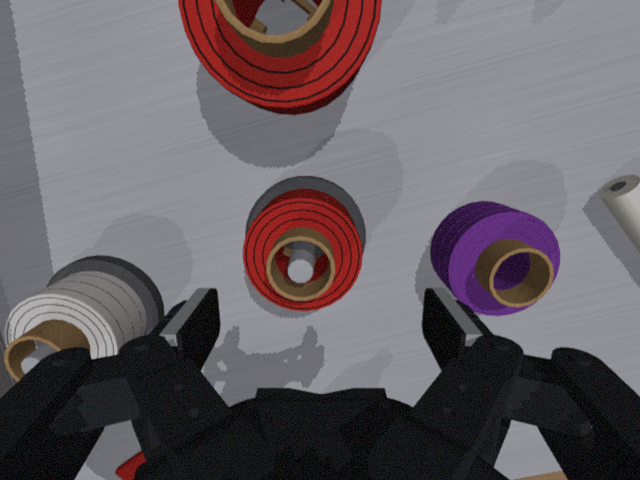

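The wrist view shows the red core centred at about (300,265), with the spindle tip at about (300,270).

```bash
python3 - <<'E'
from h import *
s=observe();c=get_calibration("wrist")
for p in((300,265,.11),(300.5,270,.115)):
    w=ray(c,*p);print(w,"tool cm",100*s["tcp_rot"].T@(w-s["tool_pos"]))
E
```

```text
[0.52116647 0.27215081 0.11      ] tool cm [-3.16716463 -1.5536499  12.11355221]
[0.52368641 0.27220249 0.115     ] tool cm [-3.4100444  -1.48724346 11.61342485]
```

{"name": "servo_tool", "arguments": {"hand": [1,1,1,1,1,1], "offset": [[-3.3,-1.7,0],[0,0,3],[0,0,3],[0,0,2],[0,0,0],[0,0,0]], "roll": [0,0,0,0,0,0]}}

```text
time_s: 1.98
tool_pos: [0.5219, 0.2701, 0.1508]
tcp_rot: [[-0.97, 0.244, -0.002], [0.244, 0.97, -0.001], [0.002, -0.001, -1.0]]
ft_force: [0.3, 0.6, 1.0]
width: 1.002
gripper_force: 0.0
```

```bash
python3 - <<'E'
from h import *
s=observe();c=get_calibration("wrist");cv2.imwrite("pics/w2.png",capture("wrist")[:,:,::-1])
print(s["tool_pos"])
E
```

```text
[0.52192371 0.27011317 0.15077131]
```

View pics/w2.png

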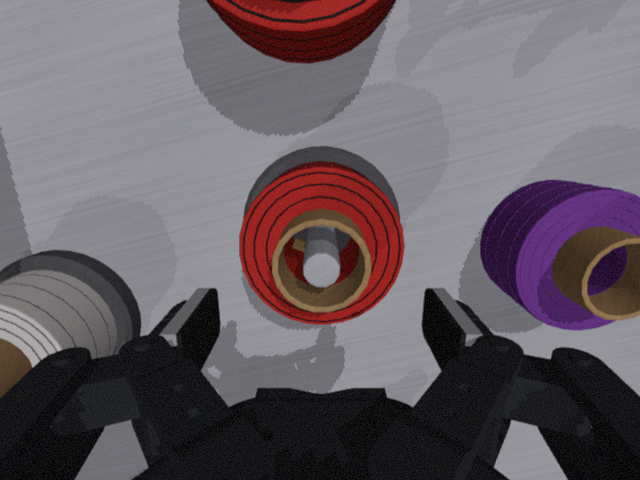

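The close view shows the core rim centred at about (321.5,265), midway between the finger pads (inner edges at 219 and 424).

```bash
python3 - <<'E'
from h import *
s=observe();c=get_calibration("wrist")
for p in((321.5,265.5,.11),(322,269,.115)):
    w=ray(c,*p);print(w,"tool cm",100*s["tcp_rot"].T@(w-s["tool_pos"]))
E
```

```text
[0.5253189  0.27206781 0.11      ] tool cm [-0.19024759  0.20788389  4.20849859]
[0.52557532 0.27228661 0.115     ] tool cm [-0.20989238  0.23552286  3.70851217]
```

{"name": "servo_tool", "arguments": {"hand": [1,1,1,1,1,1], "offset": [[-0.2,0,1.5],[0,0,2],[0,0,2],[0,0,1.5],[0,0,0],[0,0,0]], "roll": [0,0,0,0,0,0]}}

```text
time_s: 2.53
tool_pos: [0.5254, 0.2697, 0.0825]
tcp_rot: [[-0.97, 0.245, 0.001], [0.245, 0.97, 0.0], [-0.001, 0.001, -1.0]]
ft_force: [-0.0, 0.5, 0.2]
width: 1.004
gripper_force: 0.0
```

{"name": "servo_tool", "arguments": {"hand": [0.2,0.2,0.2,0.2,0.2,0.2,0.2,0.2], "offset": [[0,0,0],[0,0,0],[0,0,0],[0,0,0],[0,0,0],[0,0,0],[0,0,0],[0,0,0]], "roll": [0,0,0,0,0,0,0,0], "squeeze": 30}}

```text
time_s: 3.2
tool_pos: [0.526, 0.2695, 0.0833]
tcp_rot: [[-0.97, 0.245, 0.002], [0.245, 0.97, 0.001], [-0.002, 0.002, -1.0]]
ft_force: [-1.8, -0.2, 8.8]
width: 0.678
gripper_force: 30.6
```

{"name": "servo_tool", "arguments": {"hand": [0,0,0,0,0], "offset": [[0,0,0],[0,0,-0.2],[0,0,-0.2],[0,0,-0.1],[0,0,0]], "roll": [0,0,0,0,0], "squeeze": 45}}

```text
time_s: 3.62
tool_pos: [0.525, 0.2691, 0.0866]
tcp_rot: [[-0.969, 0.245, 0.0], [0.245, 0.969, 0.0], [-0.0, 0.0, -1.0]]
ft_force: [-0.3, 0.1, -3.7]
width: 0.67
gripper_force: 48.5
```

{"name": "servo_tool", "arguments": {"hand": [0,0,0], "offset": [[0,0,-0.15],[0,0,0],[0,0,0]], "roll": [0,0,0]}}

```text
time_s: 3.87
tool_pos: [0.5248, 0.2689, 0.0875]
tcp_rot: [[-0.969, 0.245, -0.001], [0.245, 0.969, -0.0], [0.0, -0.0, -1.0]]
ft_force: [0.3, 0.5, -4.2]
width: 0.672
gripper_force: 51.1
```

{"name": "servo_tool", "arguments": {"hand": [0,0,0], "offset": [[0,0,-0.15],[0,0,0],[0,0,0]], "roll": [0,0,0]}}

```text
time_s: 4.12
tool_pos: [0.5245, 0.2689, 0.0879]
tcp_rot: [[-0.969, 0.245, -0.001], [0.245, 0.969, -0.0], [0.001, -0.001, -1.0]]
ft_force: [2.6, 2.7, -23.3]
width: 0.668
gripper_force: 55.5
```

{"name": "servo_tool", "arguments": {"hand": [0,0,0,0,0], "offset": [[0,0,0.06],[0,0,0],[0,0,0],[0,0,0],[0,0,0]], "roll": [0,5,5,4,0]}}

```text
time_s: 4.53
tool_pos: [0.5239, 0.2685, 0.0878]
tcp_rot: [[-0.88, 0.475, -0.002], [0.475, 0.88, -0.001], [0.001, -0.002, -1.0]]
ft_force: [-0.3, 0.9, -20.1]
width: 0.664
gripper_force: 55.5
```

{"name": "servo_tool", "arguments": {"hand": [0,0,0,0], "offset": [[0,0,0.04],[0,0,0],[0,0,0],[0,0,0]], "roll": [4,4,0,0]}}

```text
time_s: 4.87
tool_pos: [0.5241, 0.2685, 0.0878]
tcp_rot: [[-0.809, 0.588, -0.002], [0.588, 0.809, -0.001], [0.001, -0.002, -1.0]]
ft_force: [-1.1, -1.4, -17.9]
width: 0.667
gripper_force: 55.8
```

```bash
python3 - <<'E'
from h import *
s=observe();print(s["moment"],s["ft_force"],s["joints"])
E
```

```text
[-0.12039899  0.10353586 -0.15257597] [ -1.07320493  -1.41569085 -17.92568452] [ 4.70963702e-01  4.69237671e-01  1.82238583e+00 -7.46139042e-05
  8.52164634e-01 -4.71507344e-01]
```

{"name": "servo_tool", "arguments": {"hand": [0,0,0], "offset": [[0,0,0.03],[0,0,0],[0,0,0]], "roll": [5,4,0]}}

```text
time_s: 5.12
tool_pos: [0.5246, 0.2687, 0.0878]
tcp_rot: [[-0.705, 0.709, -0.001], [0.709, 0.705, -0.001], [0.0, -0.001, -1.0]]
ft_force: [-1.9, -1.1, -16.7]
width: 0.664
gripper_force: 55.9
```

{"name": "servo_tool", "arguments": {"hand": [0,0,0], "offset": [[0,0,0],[0,0,0],[0,0,0]], "roll": [5,4,0]}}

```text
time_s: 5.37
tool_pos: [0.5247, 0.2688, 0.0878]
tcp_rot: [[-0.586, 0.81, -0.001], [0.81, 0.586, -0.001], [0.0, -0.001, -1.0]]
ft_force: [-0.4, 0.2, -18.1]
width: 0.666
gripper_force: 55.8
```

{"name": "servo_tool", "arguments": {"hand": [0,0,0], "offset": [[0,0,0],[0,0,0],[0,0,0]], "roll": [5,4,0]}}

```text
time_s: 5.62
tool_pos: [0.5248, 0.2689, 0.0878]
tcp_rot: [[-0.453, 0.892, -0.001], [0.892, 0.453, -0.0], [-0.0, -0.001, -1.0]]
ft_force: [0.0, -0.5, -17.9]
width: 0.668
gripper_force: 55.8
```

{"name": "servo_tool", "arguments": {"hand": [0,0,0], "offset": [[0,0,0],[0,0,0],[0,0,0]], "roll": [5,4,0]}}

```text
time_s: 5.87
tool_pos: [0.5249, 0.2689, 0.0879]
tcp_rot: [[-0.308, 0.951, -0.0], [0.951, 0.308, -0.0], [-0.0, -0.0, -1.0]]
ft_force: [-0.0, -0.5, -17.4]
width: 0.666
gripper_force: 55.8
```

{"name": "servo_tool", "arguments": {"hand": [0,0,0], "offset": [[0,0,0],[0,0,0],[0,0,0]], "roll": [5,4,0]}}

```text
time_s: 6.12
tool_pos: [0.5252, 0.269, 0.0882]
tcp_rot: [[-0.156, 0.988, 0.0], [0.988, 0.156, 0.0], [-0.0, 0.0, -1.0]]
ft_force: [-0.3, -0.9, -13.7]
width: 0.668
gripper_force: 56.2
```

{"name": "servo_tool", "arguments": {"hand": [0,0,0], "offset": [[0,0,0],[0,0,0],[0,0,0]], "roll": [0,0,0]}}

```text
time_s: 6.37
tool_pos: [0.5252, 0.2691, 0.0882]
tcp_rot: [[-0.156, 0.988, 0.0], [0.988, 0.156, 0.0], [0.0, 0.0, -1.0]]
ft_force: [-0.4, -0.8, -13.9]
width: 0.668
gripper_force: 56.3
```

{"name": "servo_tool", "arguments": {"hand": [0,0,0], "offset": [[0,0,0],[0,0,0],[0,0,0]], "roll": [4,0,0]}}

```text
time_s: 6.62
tool_pos: [0.5257, 0.2693, 0.0884]
tcp_rot: [[-0.087, 0.996, 0.001], [0.996, 0.087, 0.001], [0.0, 0.001, -1.0]]
ft_force: [1.7, -0.4, -12.7]
width: 0.667
gripper_force: 56.4
```

{"name": "servo_tool", "arguments": {"hand": [0,0,0], "offset": [[0,0,0],[0,0,0],[0,0,0]], "roll": [4,0,0]}}

```text
time_s: 6.87
tool_pos: [0.5261, 0.2695, 0.0885]
tcp_rot: [[-0.018, 1.0, 0.002], [1.0, 0.018, 0.001], [0.001, 0.002, -1.0]]
ft_force: [3.6, 0.5, -11.0]
width: 0.67
gripper_force: 56.5
```

```bash
python3 - <<'E'
from h import *
s=observe();print(s["moment"],s["ft_force"],s["joints"])
E
```

```text
[ 0.0887238  -0.78157043  0.10690171] [  3.5722764    0.53735732 -10.95889253] [ 4.70936182e-01  4.69074803e-01  1.82054379e+00 -1.85142367e-04
  8.49637265e-01  4.53491223e-01]
```

{"name": "servo_tool", "arguments": {"hand": [0,0,0], "offset": [[0,0,-0.03],[0,0,0],[0,0,0]], "roll": [4,4,0]}}

```text
time_s: 7.12
tool_pos: [0.5255, 0.2695, 0.0892]
tcp_rot: [[0.126, 0.992, 0.001], [0.992, -0.126, 0.001], [0.001, 0.001, -1.0]]
ft_force: [0.9, -0.7, -3.1]
width: 0.667
gripper_force: 57.2
```

{"name": "servo_tool", "arguments": {"hand": [0,0,0], "offset": [[0,0,-0.2],[0,0,-0.2],[0,0,0]], "roll": [0,0,0]}}

```text
time_s: 7.37
tool_pos: [0.5254, 0.2693, 0.0932]
tcp_rot: [[0.123, 0.992, 0.001], [0.992, -0.123, 0.001], [0.001, 0.001, -1.0]]
ft_force: [0.0, 0.4, -3.2]
width: 0.668
gripper_force: 57.2
```

{"name": "servo_tool", "arguments": {"hand": [0,0,0,0,0,0], "offset": [[0,0,-0.5],[0,0,-1],[0,0,-1],[0,0,-1],[0,0,-0.5],[0,0,0]], "roll": [0,0,0,0,0,0]}}

```text
time_s: 7.87
tool_pos: [0.5261, 0.2696, 0.1344]
tcp_rot: [[0.125, 0.992, 0.003], [0.992, -0.125, 0.001], [0.002, 0.003, -1.0]]
ft_force: [0.4, -0.6, -3.4]
width: 0.671
gripper_force: 57.2
```

{"name": "servo_tool", "arguments": {"hand": [0,0,0,0,0,0,0,0], "offset": [[0,0,-1],[0,0,-1.5],[0,0,-1.5],[0,0,-1.5],[0,0,-1.5],[0,0,-1.5],[0,0,-0.5],[0,0,0]], "roll": [0,0,0,0,0,0,0,0]}}

```text
time_s: 8.53
tool_pos: [0.5256, 0.2694, 0.2237]
tcp_rot: [[0.125, 0.992, 0.002], [0.992, -0.125, 0.001], [0.001, 0.002, -1.0]]
ft_force: [1.1, 0.8, -3.3]
width: 0.667
gripper_force: 57.2
```

```bash
python3 - <<'E'
from h import *
s=observe();print(s["tool_pos"],s["moment"],s["ft_force"],s["joints"],s["gripper_force"])
w=np.array([.534,-.229,s["tool_pos"][2]]);print(100*s["tcp_rot"].T@(w-s["tool_pos"]))
E
```

```text
[0.52564538 0.26935278 0.22374786] [0.01948823 0.01235942 0.00733166] [ 1.0955494   0.75694375 -3.31831754] [ 4.71011989e-01  3.06088831e-01  1.71844811e+00 -2.89317146e-05
  1.11469511e+00  5.96626609e-01] 57.230915408581495
[-49.33800527   7.07189127  -0.05046346]
```

{"name": "servo_tool", "arguments": {"hand": [0,0,0,0,0,0,0,0], "offset": [[-1.5,0.2,0],[-3,0.43,0],[-3.2,0.46,0],[-3.4,0.49,0],[-3.4,0.49,0],[-3.4,0.49,0],[-3.4,0.49,0],[-3.4,0.49,0]], "roll": [0,0,0,0,0,0,0,0]}}

```text
time_s: 9.2
tool_pos: [0.5279, 0.0174, 0.2211]
tcp_rot: [[0.125, 0.992, -0.002], [0.992, -0.125, -0.0], [-0.001, -0.002, -1.0]]
ft_force: [-0.1, -0.1, -3.9]
width: 0.667
gripper_force: 57.2
```

{"name": "servo_tool", "arguments": {"hand": [0,0,0,0,0,0,0,0], "offset": [[-3.4,0.49,0],[-3.4,0.49,0],[-3.4,0.49,0],[-3.4,0.49,0],[-3,0.43,0],[-2,0.29,0],[0,0,0],[0,0,0]], "roll": [0,0,0,0,0,0,0,0]}}

```text
time_s: 9.87
tool_pos: [0.5313, -0.1694, 0.221]
tcp_rot: [[0.128, 0.992, -0.002], [0.992, -0.128, 0.001], [0.0, -0.002, -1.0]]
ft_force: [-1.2, 0.0, -3.5]
width: 0.669
gripper_force: 57.2
```

```bash
python3 - <<'E'
from h import *
s=observe();print(s["tool_pos"],s["moment"],s["ft_force"],s["joints"],s["gripper_force"])
w=np.array([.534,-.229,s["tool_pos"][2]]);print(100*s["tcp_rot"].T@(w-s["tool_pos"]))
a=capture("scene")[:,:,::-1];cv2.imwrite("pics/s2.png",cv2.resize(a[60:360,60:460],(800,600)))
E
```

```text
[ 0.53129031 -0.16936654  0.22102798] [ 0.02186292 -0.06343204  0.00249591] [-1.21934165  0.03955932 -3.54481487] [-3.11318904e-01  2.60518623e-01  1.78798642e+00  5.48677445e-05
  1.09533356e+00 -1.83303766e-01] 57.17860138043761
[-5.87992876e+00  1.03020931e+00 -4.95476587e-03]
```

View pics/s2.png

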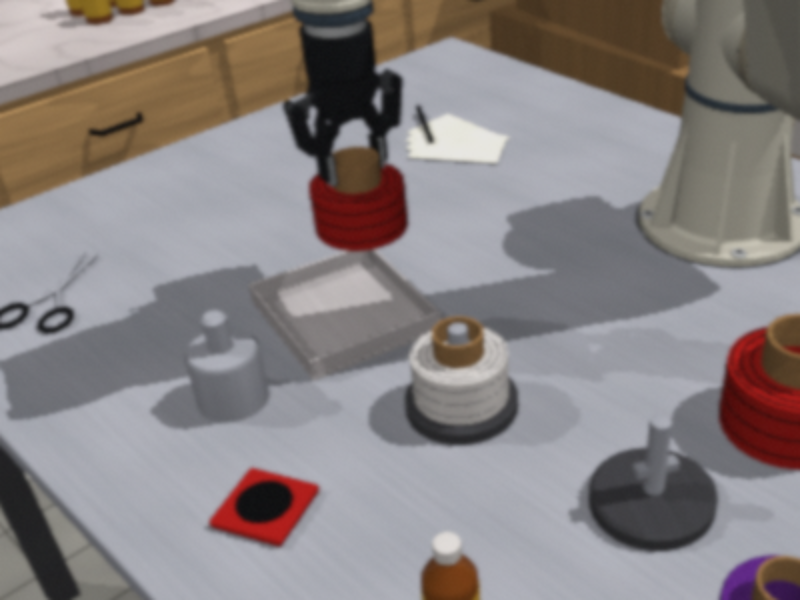

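The red roll hangs level in the gripper at about (358,200) in the crop. Its stand is empty, and the white roll, pot and pack are untouched.

{"name": "servo_tool", "arguments": {"hand": [0,0,0,0,0,0,0], "offset": [[-2,0.33,0],[-2.4,0.4,0],[-1.5,0.3,0],[0,0,3],[0,0,3],[0,0,0],[0,0,0]], "roll": [0,0,0,0,0,0,0]}}

```text
time_s: 10.5
tool_pos: [0.534, -0.227, 0.161]
tcp_rot: [[0.125, 0.992, -0.004], [0.992, -0.125, 0.002], [0.001, -0.004, -1.0]]
ft_force: [0.2, 0.2, -3.3]
width: 0.663
gripper_force: 57.1
```

```bash
python3 - <<'E'
from h import *
s=observe();print(s["tool_pos"],s["ft_force"])
a=np.hstack([capture("top")[190:310,380:540,::-1],capture("scene")[160:280,160:320,::-1]]);cv2.imwrite("pics/t2.png",cv2.resize(a,(800,300),interpolation=cv2.INTER_CUBIC))
E
```

```text
[ 0.53399507 -0.22696052  0.16098725] [ 0.21045332  0.1940461  -3.31131308]
```

View pics/t2.png

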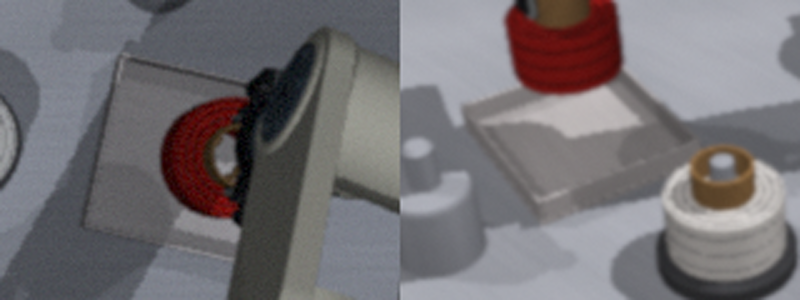

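The roll is above the tray, and its offset in the pictures matches parallax.

{"name": "servo_tool", "arguments": {"hand": [0,0,0,0,0,0,0], "offset": [[0,0,2],[0,0,2],[0,0,2],[0,0,1.5],[0,0,0.8],[0,0,0],[0,0,0]], "roll": [0,0,0,0,0,0,0]}}

```text
time_s: 11.18
tool_pos: [0.5362, -0.2283, 0.0805]
tcp_rot: [[0.125, 0.992, 0.001], [0.992, -0.125, -0.001], [-0.0, 0.001, -1.0]]
ft_force: [0.1, 0.3, -3.0]
width: 0.671
gripper_force: 57.1
```

{"name": "servo_tool", "arguments": {"hand": [0,0,0,0,0,0], "offset": [[0,0,0.3],[0,0,0.3],[0,0,0.2],[0,0,0.15],[0,0,0],[0,0,0]], "roll": [0,0,0,0,0,0]}}

```text
time_s: 11.68
tool_pos: [0.5353, -0.2282, 0.0698]
tcp_rot: [[0.125, 0.992, -0.0], [0.992, -0.125, 0.0], [0.0, -0.0, -1.0]]
ft_force: [-0.1, -0.1, -3.3]
width: 0.67
gripper_force: 57.2
```

{"name": "servo_tool", "arguments": {"hand": [0,0,0,0], "offset": [[0,0,0.1],[0,0,0.05],[0,0,0],[0,0,0]], "roll": [0,0,0,0]}}

```text
time_s: 12.02
tool_pos: [0.5353, -0.2281, 0.0683]
tcp_rot: [[0.125, 0.992, -0.0], [0.992, -0.125, 0.0], [0.0, -0.0, -1.0]]
ft_force: [-0.1, 0.7, -3.2]
width: 0.669
gripper_force: 57.2
```

{"name": "servo_tool", "arguments": {"hand": [0,0,0,0], "offset": [[0,0,0.1],[0,0,0],[0,0,0],[0,0,0]], "roll": [0,0,0,0]}}

```text
time_s: 12.35
tool_pos: [0.5354, -0.2281, 0.0676]
tcp_rot: [[0.125, 0.992, 0.0], [0.992, -0.125, -0.0], [0.0, 0.0, -1.0]]
ft_force: [-2.9, 2.5, 4.7]
width: 0.667
gripper_force: 57.8
```

Contact with the tray floor. Opening the fingers.

{"name": "servo_tool", "arguments": {"hand": [0.5,0.7,1,1,1,1,1,1], "offset": [[0,0,0],[0,0,0],[0,0,0],[0,0,0],[0,0,0],[0,0,0],[0,0,0],[0,0,0]], "roll": [0,0,0,0,0,0,0,0]}}

```text
time_s: 13.02
tool_pos: [0.5353, -0.2282, 0.0673]
tcp_rot: [[0.125, 0.992, -0.0], [0.992, -0.125, -0.0], [-0.0, 0.0, -1.0]]
ft_force: [0.1, -1.1, -0.5]
width: 0.999
gripper_force: 0.0
```

{"name": "servo_tool", "arguments": {"hand": [1,1,1,1,1,1,1,1], "offset": [[0,0,-0.5],[0,0,-1.5],[0,0,-2],[0,0,-3],[0,0,-3],[0,0,-3],[0,0,-3],[0,0,0]], "roll": [0,0,0,0,0,0,0,0]}}

```text
time_s: 13.68
tool_pos: [0.5382, -0.2294, 0.234]
tcp_rot: [[0.125, 0.992, 0.009], [0.992, -0.125, -0.004], [-0.003, 0.009, -1.0]]
ft_force: [1.2, 0.0, -0.1]
width: 0.997
gripper_force: 0.0
```

{"name": "servo_tool", "arguments": {"hand": [1,1,1,1,1,1,1,1], "offset": [[0,0,-1],[0,0,0],[0,0,0],[0,0,0],[0,0,0],[0,0,0],[0,0,0],[0,0,0]], "roll": [0,0,0,0,0,0,0,0]}}

```text
time_s: 14.35
tool_pos: [0.5352, -0.2281, 0.2368]
tcp_rot: [[0.125, 0.992, -0.001], [0.992, -0.125, 0.0], [0.0, -0.001, -1.0]]
ft_force: [-0.7, 0.6, 0.2]
width: 1.001
gripper_force: 0.0
```

```bash
python3 - <<'E'
from h import *
a=capture("scene")[:,:,::-1];b=capture("wrist")[:,:,::-1];cv2.imwrite("pics/f.png",np.hstack([cv2.resize(a[130:400,120:420],(400,360)),cv2.resize(b,(400,360))]))
E
```

```text
(no output)
```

View pics/f.png

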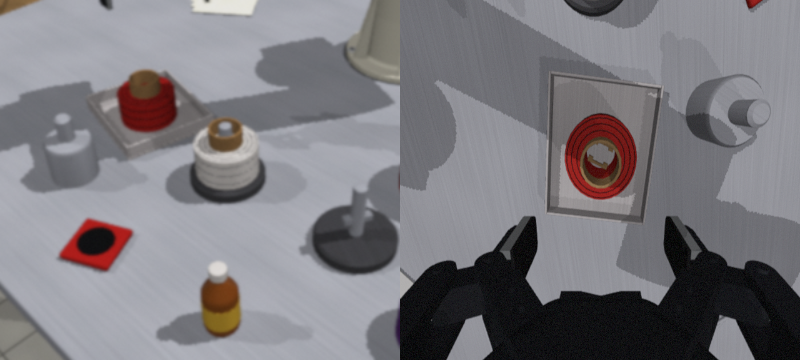

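The red roll stands upright in the middle of the tray: (147,103) in the left image and (602,157) in the right. The gripper is clear and everything else is in place.

```bash
python3 -c "from rig import *;print(finish_job())"
```

```text
the job is handed in; nothing more can be done
None
```

The red roll came free of its twist lock and now stands upright on the tray floor; it was set down gently, nothing else was disturbed, and the job was handed in at about 14 s on the robot's clock.

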